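Spin-check the sample carousel and brake it at the pointer

TASK

Check that the sample carousel's bearing runs free: flick the disc by its block with a fingertip, either way, so that it spins briskly on its own (a turn in under seven seconds or so) and carries the block past the fixed pointer and on for a good second and more with nothing touching it. Then, on a later pass, brake it with a fingertip so that it comes to rest with the block lined up at the pointer, and take the hand away; once the block has gone past the pointer, the carousel must not come to rest anywhere else. Only touch: do not pinch the block, and leave the vials and other things standing where they are.

Things in the scene. Friction and masses are not known exactly. Their poses are not given: they have to be found in the camera images.
- carousel (a joint): turning angle of the sample carousel about its upright axis, rad, growing anticlockwise seen from above; it counts on over whole turns (no stops either way). At 0 and every whole multiple of 2 pi the block stands exactly at the pointer; it starts somewhere between 0.7 and 5.6.
- disc: the carousel's flat aluminium disc, 190 mm across (radius 95 mm) and 12 mm thick, its flat top 62 mm above the bench, with eleven shallow dark well markings (flush, nothing stands in them) on a circle of radius 68 mm and, in the place of the twelfth, one upright block. A low hub, 44 mm across, stands 14 mm above the disc's top. Origin on the axis, 46 mm above the bench; its x axis points through the block, z up.
- hub (a point): point on the carousel's axis, level with the disc's top (62 mm above the bench). The bearing runs freely: left alone, the carousel's speed w (rad/s) falls by k (w + 0.5) each second, k between about 0.07 and 0.14 1/s, so that a spin of 2 rad/s dies out in some 11 to 22 s; a light press on the disc stops it at once
- block_center (a point): centre of the reference block, the only thing that stands up near the disc's rim: plain aluminium, 30 mm radially, 22 mm along the rim, 26 mm tall (top 88 mm above the bench), its centre 68 mm from the axis and 75 mm above the bench; it is fixed to the disc
- block_mark (a point): middle of the block's outer top edge, where the dark line along its top ends, 83 mm from the axis, 88 mm above the bench
- park (a point): the point where block_mark is when the block stands exactly at the pointer: 83 mm from the axis and 88 mm above the bench, straight in front of the pointer
- block_left: the half of the block on the anticlockwise side of the dark line (11 mm of its 22 mm width); origin under its centre
- block_right: the half of the block on the clockwise side of the dark line (11 mm wide); origin under its centre
- unit: the fixed carousel unit: white plate 230 x 200 x 12 mm on the bench, carousel in its middle, and on its +x side a low white reader housing 58 mm tall (75 x 150 mm, 125 to 200 mm from the axis) from which a pointed steel tooth, 68 mm high at its top, points at the rim; its tip is 101 mm from the axis. Origin on the axis at bench height, x axis towards the tooth. It is placed and turned differently each time (up to 0.6 rad either way).
- vial_a: capped amber glass sample vial, 23 mm across, 47 mm tall, standing on the bench beside the unit; loose bystander, origin under its centre
- vial_b: another such vial; loose bystander, origin under its centre
- vial_c: another such vial; loose bystander, origin under its centre
- beaker: clear beaker, 60 mm across, 75 mm tall; loose bystander, origin under its centre
- dish: white ceramic dish, 80 mm across, 30 mm tall; loose bystander, origin under its centre
- reagent: white jar with black screw cap, 60 mm across, 100 mm tall; loose bystander, origin under its centre
- stopper: black rubber stopper, 34 mm across, 28 mm tall; loose bystander, origin under its centre

How it is judged (in metres and radians):
On the way, in this order (a step that is already met when the one before it is completed fails the run):
1. the carousel has carried the block past the pointer and then runs on untouched, faster than 0.8 rad/s, for 1 s ((value of joint carousel above 6.583 rad or value of joint carousel below -0.3 rad) and (velocity of joint carousel above 0.8 rad/s or velocity of joint carousel below -0.8 rad/s) and contact force between the fingers and disc below 0.02 N), for 1 s.
2. after that a fingertip brakes it: the fingers touch the carousel and it slows below 0.3 rad/s with the block's mark within 20 mm of the park point (contact force between the fingers and disc above 0.05 N and horizontal distance between block_mark and park below 0.02 m and velocity of joint carousel between -0.3 and 0.3 rad/s).
At the end, for the whole second after the job is handed in: the block's mark is within 13 mm (about 9 degrees) of the park point in front of the pointer, the carousel is at rest (under 0.03 rad/s) and untouched, and every bystander is within 20 mm of where it stood (horizontal distance between block_mark and park below 0.013 m and velocity of joint carousel between -0.03 and 0.03 rad/s and contact force between the fingers and disc below 0.02 N and distance of each of vial_a, vial_b, vial_c, beaker, dish, reagent, stopper from where it was at the start of the episode below 0.02 m).
It fails at once if once the block has gone past the pointer (by more than 0.3 rad), the carousel comes to rest with the block's mark more than 20 mm from the park point ((value of joint carousel above 6.583 rad or value of joint carousel below -0.3 rad) and horizontal distance between block_mark and park above 0.02 m and velocity of joint carousel between -0.01 and 0.01 rad/s).
It fails at once if the block is pinched: the fingers press on both its halves at once with over 2 N (contact force between the fingers and block_left above 2 N and contact force between the fingers and block_right above 2 N).
It fails at once if a bystander is pushed or carried more than 20 mm from its place, lifted or tipped (distance of any of vial_a, vial_b, vial_c, beaker, dish, reagent, stopper from where it was at the start of the episode above 0.02 m or angle between any of vial_a, vial_b, vial_c, beaker, dish, reagent, stopper's own z axis and vertical above 0.3 rad).
It also fails if it takes over 64 s, if anything falls off the work surface, if the arm or the gripper's body presses on something with over 40 N, if the wrist force passes 120 N, or if a joint passes its speed limit or range.

ROBOT

A 6-joint arm with a two-finger parallel gripper is mounted at the origin on the work surface. World frame = base frame: x ahead of the robot, y to its left, z up, the work surface at z = 0. Lengths are in mm, angles in rad, forces in N, time in s.
With the tool pointing down it reaches from about 250 to 850 mm from the base axis. Payload 12.5 kg.
Tool frame: the origin (TCP) lies between the finger pads; the fingertips stand 8 mm ahead of it and the grasp point (between the pads) lies 11 mm behind it (finger_overhang is the distance from the TCP to the fingertips, in mm); z points along the fingers, x is the direction in which the jaws open and shut, and the axes are right-handed (so a half turn about z gives the same grasp; the last joint's range is limited). The gripper opens to 93 mm and grips with 3 to 60 N. Pads are 15 mm wide; open, the fingers measure 128 mm over their backs; the gripper's body (75 mm by 188 mm) begins 65 mm behind the grasp point.
Start: joints at [-1.253, 0.351, 1.652, -0, 1.139, -0.085], TCP at [215.615, -505.959, 190.533] pointing down, gripper open.
Joint ranges: [-2.75, 2.75], [-0.79, 2.1], [0.01, 2.65], [-1.57, 4.71], [0.07, 3.14], [-2.87, 2.87]. Speed limits (rad/s): [2.22, 2.22, 2.79, 3.14, 3.14, 3.14].

INTERFACE

Orientations are given as a rotation vector (axis times angle).
In Python, from rig import * gives the robot as it stands. The module is installed in compiled form; this text tells all that it offers.
- The arm moves only by the tool play_rows, never from a script. Its argument "rows" is a list of rows, each a list of 7 numbers: the shift along the tool's x, y, z in units of 0.04 m (1.0 is 0.04 m), then the turn, a rotation vector about the tool's x, y, z in units of 5 degrees (1.0 is 5 degrees), then the closure, from -1 (fully open) to 1 (shut). In form: [[x, y, z, wx, wy, wz, claw], ...]. A call has 1 to 5 rows; each row shifts and turns the pose as measured when the row begins, along the tool's axes as they then stand; what a row does not reach is not made up. A row lasts 1/10 s, in which the tool goes at most 50 mm and 8.59 degrees, less where a joint would pass 70% of its speed; a pose out of reach is approached as far as the arm can. A call with a number of a shift or a turn outside -1 to 1 is refused whole. A call with a gripper value outside its range is refused whole. The fingers move at their own pace and stop on an object; "squeeze" is the grip in N (left out, the last holds). Time passes only in rows, so rows that do not move let the fingers close. It gives the time, the measured TCP pose, the force and the opening at its end, in the units of the state.
- observe(): the state, without advancing time (a new reading comes with each control period).
- read_camera(name): name is "side" or "top"; returns the picture (480x640x3 uint8, red, green, blue); there is no depth.
- camera_info(name): a dict with "K" (3x3 intrinsics, pixels), "position" and "orientation" of the camera in the world. Camera axes: x right, y down, z forward; pixel columns grow to the right and rows downward; lengths in mm; the calibration is good to about 2 mm. A picture is of the moment at which its call begins. camera_info takes no time and is no camera call.
- close_job(): hands the job in, once; it reports no verdict.
Trained networks look in the newest picture that a camera, given by its name, has taken for a name from the list of things; names that differ only in an ending like _2 or _b are one class to them, and where a whole thing is asked for, a point or a joint stands for the part that bears it (a point fixed in the world has none). Each returns a list of dicts, best first, with "score" (0 to 1); they miss things now and then, are a little off and sometimes report something else, mostly with a low value. They report only what shows in the picture. A call takes as long as a camera call.
- boxes_of(camera, thing): "extent" ([centre column, centre row, width, height] in pixels, round what is visible of it).
The state is a dict: "clock": time; "joint_pos": joint angles; "dq": joint speeds; "tau": joint torques, N m; "position": TCP position; "eef_rot": TCP orientation; "ft_force": force on the tool from outside, world axes, zero at the start; "ft_torque": the same for the moment, N m; "grip_width": opening from 0.0 (shut) to 1.0 (fully open).
Only numpy, scipy, OpenCV 4.12 (cv2) and the standard library are available. Lean on these libraries where they do the work, as an engineer would, in place of code of your own. Each camera call takes 0.05 s, during which the arm holds its last target.

## Working session

There is one attempt and no reset: what is moved stays moved. The work goes in short steps, Python scripts to look and compute and a tool call to move; the robot and the scene stay as the last step left them, time stands still between calls to the robot, and variables do not carry over. Pictures are saved under pics/ and viewed, and the job is handed in when it is done.

Besides the shell and the picture viewer there is one more tool, called after "Emit:" as name(argument=value, ...), one argument or row to a line, values as JSON. play_rows: Moves the arm, as the interface text tells. Shifts and turns lie within -1 to 1; 1 stands for 0.04 m of shift or 5 degrees of turn. Its arguments: {"type":"object","properties":{"rows":{"type":"array"},"squeeze":{"type":"number"}},"required":["rows"]}

```bash
mkdir -p pics
python3 - <<'E'
from rig import *
import cv2
print(observe())
for n in ("side","top"):
    im=read_camera(n); cv2.imwrite(f"pics/{n}0.png",im[:,:,::-1]); print(n,camera_info(n))
for n in ("side","top"):
  for t in ("disc","hub","block_center","unit"):
    print(n,t,[(round(d['score'],2),[round(float(v),1) for v in d['extent']]) for d in boxes_of(n,t)[:2]])
E
```

```text
{'clock': 0.0, 'joint_pos': array([-1.25260539e+00,  3.51240733e-01,  1.65242871e+00, -9.01558377e-06,
        1.13908776e+00, -8.45811694e-02]), 'dq': array([-2.90645288e-04,  3.67998445e-04,  5.51823219e-05, -1.16603785e-03,
        1.26512676e-03, -1.21478666e-03]), 'tau': array([-1.36399785e-04, -4.97327721e+01, -2.85255343e+01,  6.98162941e-02,
        2.57365359e-02, -1.11414695e-04]), 'position': array([ 215.49583855, -505.61508769,  189.99722593]), 'eef_rot': array([-2.62030238e+00,  1.73179760e+00,  1.44305984e-03]), 'ft_force': array([ 0.36452761,  0.01178169, -0.14179633]), 'ft_torque': array([-0.05344876, -0.03101797, -0.00707175]), 'grip_width': 0.9988618982089832}
side {'K': array([[472.95264129,   0.        , 328.62485655],
       [  0.        , 472.95264129, 239.98540995],
       [  0.        ,   0.        ,   1.        ]]), 'position': array([ 516.62133855, -574.02031764,  540.16385565]), 'orientation': array([-2.19379651,  0.14339509, -0.06140551])}
top {'K': array([[577.71728959,   0.        , 321.40377252],
       [  0.        , 577.71728959, 244.18545888],
       [  0.        ,   0.        ,   1.        ]]), 'position': array([ 327.10826707,   38.27289747, 1191.97591383]), 'orientation': array([-2.16254952,  2.0308237 , -0.23633979])}
side disc [(0.71, [350.1, 268.2, 199.0, 114.9]), (0.65, [324.0, 247.4, 113.2, 84.5])]
side hub [(0.7, [318.9, 250.2, 110.6, 85.0])]
side block_center [(0.83, [321.6, 251.1, 113.4, 88.0])]
side unit [(0.59, [349.8, 267.6, 196.2, 113.1])]
top disc [(0.86, [317.8, 253.5, 90.2, 87.7]), (0.32, [416.9, 195.8, 38.3, 39.3])]
top hub [(0.81, [317.5, 251.1, 95.7, 91.6])]
top block_center [(0.96, [319.7, 251.9, 94.8, 91.1])]
top unit [(0.85, [318.6, 235.1, 102.7, 157.5])]
```

View pics/side0.png

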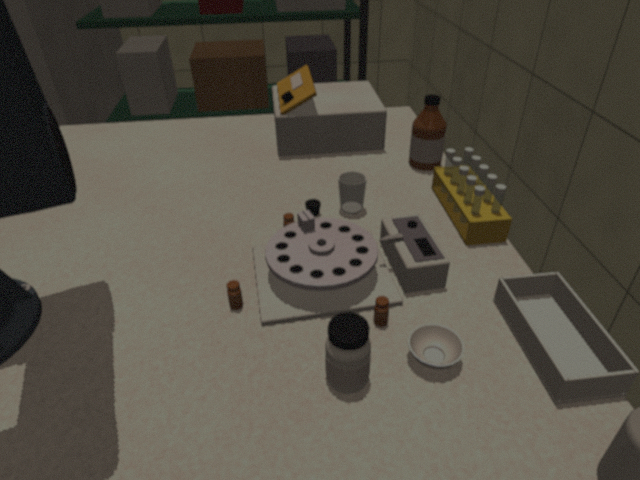

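View pics/top0.png

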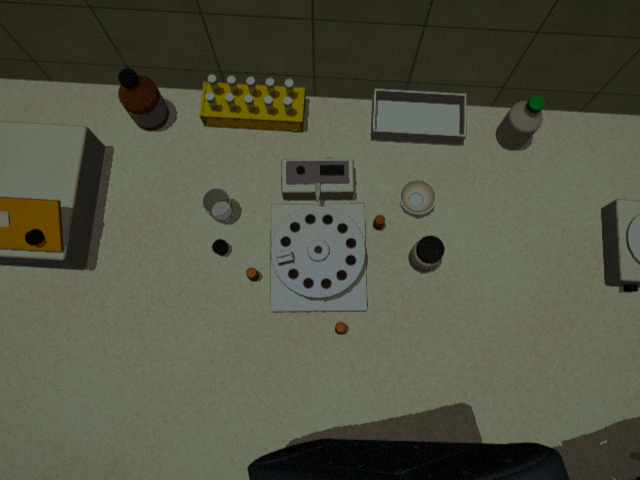

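Run:
```python
import cv2
im=cv2.imread("pics/top0.png"); cv2.imwrite("pics/top0c.png",cv2.resize(im[140:320,230:430],None,fx=4,fy=3.3333*1.0,interpolation=cv2.INTER_CUBIC)[:600])
im=cv2.imread("pics/side0.png"); cv2.imwrite("pics/side0c.png",cv2.resize(im[190:340,240:440],None,fx=4,fy=4,interpolation=cv2.INTER_CUBIC))
```

```text
(no output)
```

View pics/top0c.png

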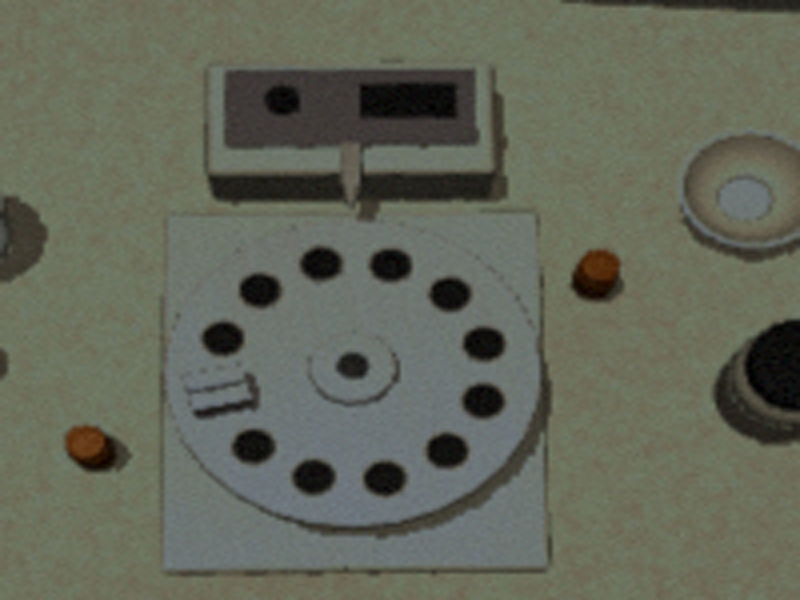

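View pics/side0c.png

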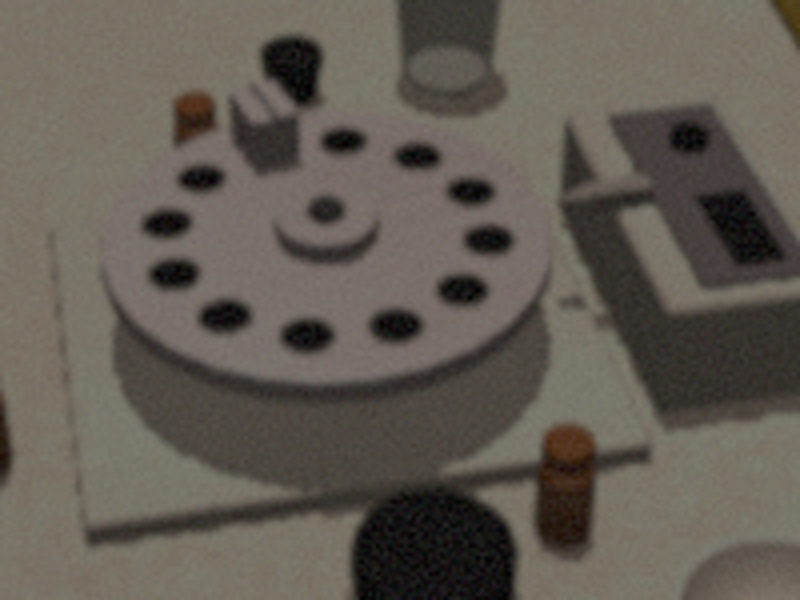

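```bash
cat > h.py <<'E'
import numpy as np, cv2
from scipy.spatial.transform import Rotation as R
from rig import *
def ray(cam,px,z):
    i=camera_info(cam); K=i['K']; M=R.from_rotvec(i['orientation']).as_matrix()
    p=np.atleast_2d(px).astype(float)
    d=np.c_[(p[:,0]-K[0,2])/K[0,0],(p[:,1]-K[1,2])/K[1,1],np.ones(len(p))]@M.T
    s=(z-i['position'][2])/d[:,2]
    return (i['position']+d*s[:,None])[:,:2]
def proj(cam,P):
    i=camera_info(cam); M=R.from_rotvec(i['orientation']).as_matrix()
    c=(np.atleast_2d(P)-i['position'])@M; c=c@np.asarray(i['K']).T
    return c[:,:2]/c[:,2:]
def rect(cam,im,c,z,half=130,s=2):
    # rectified image: col = s*(half-(y-cy)), row = s*(half-(x-cx)) -> x up, y left
    src=np.array([[c[0]+a,c[1]+b,z] for a,b in((half,half),(half,-half),(-half,-half),(-half,half))])
    n=2*half*s
    H=cv2.getPerspectiveTransform(proj(cam,src).astype(np.float32),np.float32([[0,0],[n,0],[n,n],[0,n]]))
    return cv2.warpPerspective(im,H,(n,n),flags=cv2.INTER_CUBIC)
def wells(cam,im,c0,half=130,s=2):
    r=cv2.cvtColor(rect(cam,im,c0,62,half,s),cv2.COLOR_RGB2GRAY)
    r=cv2.GaussianBlur(r,(5,5),0)
    m=(r<np.median(r)*0.5).astype(np.uint8)
    n,l,st,ce=cv2.connectedComponentsWithStats(m)
    out=[]
    for k in range(1,n):
        if 60*s*s/4*1<st[k,4]<260*s*s and abs(st[k,2]-st[k,3])<8*s:
            x=c0[0]+half-ce[k,1]/s; y=c0[1]+half-ce[k,0]/s
            out.append((x,y,st[k,4]/s/s))
    return np.array(out)
E
python3 - <<'E'
from h import *
im=read_camera("top"); c=ray("top",[318,249.8],76)[0]; print("hub",c, "side hub",ray("side",[240+326/4,190+208/4],76))
print("tip",ray("top",[317.5,202.1],68)[0])
for cam in("top","side"):
    im=read_camera(cam)
    w=wells(cam,im,c); d=np.hypot(*(w[:,:2]-c).T); w=w[(d>55)&(d<82)]
    A=np.c_[2*w[:,:2],np.ones(len(w))]; s=np.linalg.lstsq(A,(w[:,:2]**2).sum(1),rcond=None)[0]
    cc=s[:2]; print(cam,len(w),"centre",cc,"rad",np.sqrt(s[2]+cc@cc))
    a=np.degrees(np.arctan2(w[:,1]-cc[1],w[:,0]-cc[0])); print(np.sort(a).round(1), (np.degrees(np.angle(np.exp(12j*np.radians(a)).mean()))/12).round(2))
    cv2.imwrite(f"pics/rect_{cam}.png",rect(cam,im,c,62)[:,:,::-1])
for t in("vial_a","beaker","dish","reagent","stopper","unit","disc"):
    print(t,[(round(d['score'],2),ray("top",d['extent'][:2],dict(vial_a=40,beaker=40,dish=15,reagent=80,stopper=20,unit=30,disc=62)[t])[0].round(0)) for d in boxes_of("top",t)[:4]])
print(observe()['clock'])
E
```

```text
hub [575.54397845  58.17144104] side hub [[580.87165788  57.9634288 ]]
tip [676.38858304  65.6707984 ]
top 0 centre [0. 0.] rad 0.0
[] nan
side 6 centre [580.6196888   61.65754218] rad 68.20049267913346
[-13.   17.1  47.1  77.4 137.3 167.4] -12.76
vial_a [(0.49, array([646., -62.])), (0.44, array([580.,  59.]))]
beaker [(0.32, array([575.,  59.]))]
dish [(0.61, array([ 721., -141.]))]
reagent [(0.64, array([ 582., -156.])), (0.28, array([567., 251.]))]
stopper [(0.72, array([581., 266.]))]
unit [(0.57, array([612.,  60.]))]
disc [(0.66, array([573.,  57.]))]
1.0<stdin>:9: RuntimeWarning: Mean of empty slice.
  ret = ret.dtype.type(ret / rcount)
```

View pics/rect_top.png

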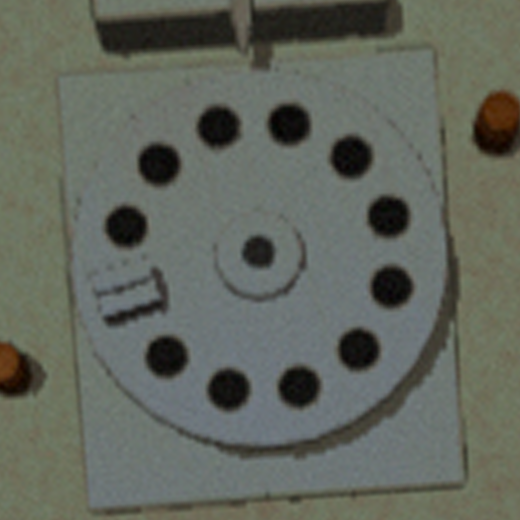

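View pics/rect_side.png

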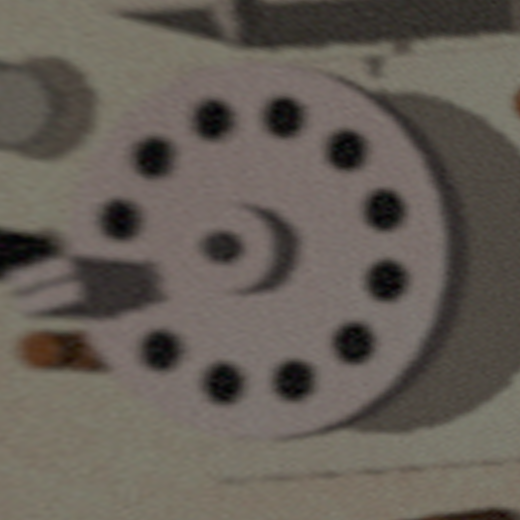

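```bash
sed -i 's/260\*s\*s/480*s*s/' h.py
cat >> h.py <<'E'
def fitc(cam,im,c,rr=(50,86)):
    w=wells(cam,im,c)
    d=np.hypot(*(w[:,:2]-c).T); w=w[(d>rr[0])&(d<rr[1])]
    A=np.c_[2*w[:,:2],np.ones(len(w))]; s=np.linalg.lstsq(A,(w[:,:2]**2).sum(1),rcond=None)[0]
    return w,s[:2],np.sqrt(s[2]+s[:2]@s[:2])
E
python3 - <<'E'
from h import *
c=np.array([577.,60.])
for cam in("top","side"):
    im=cv2.imread(f"pics/{cam}0.png")[:,:,::-1]
    w,cc,r=fitc(cam,im,c)
    a=np.degrees(np.arctan2(w[:,1]-cc[1],w[:,0]-cc[0])); print(cam,len(w),cc,r,np.sort(a).round(1), (np.degrees(np.angle(np.exp(12j*np.radians(a)).mean()))/12).round(2))
# housing corners / plate corners top
for n,z,p in [("plate corners",12,[[271.0,204],[364.5,203.5],[366.5,311],[271,311]]),("housing top",58,[[282,160],[353,159.5],[354,192],[282,192]])]:
    print(n,ray("top",p,z).round(1))
for n,p,z in [("vialA(right)",[379,219],47),("vialB left",[251.5,272],47),("vialC below",[340.5,327],47),("beaker",[221,212],0),("dish",[417,199],30),("reagent",[430,248],100),("stopper",[220,247],28)]:
    print(n,ray("top",p,z).round(0))
E
```

```text
top 11 [577.28622351  58.95528897] 67.9795669070632 [-162.8 -132.9 -102.7  -72.8  -42.8  -12.8   17.3   47.2   77.1  137.2
  167.2] -12.8
side 11 [580.6032356   61.49483598] 68.27020825508527 [-162.7 -132.8 -102.9  -72.9  -42.9  -12.7   17.2   47.1   77.3  137.3
  167.3] -12.8
plate corners [[683.3 165.7]
 [697.  -33.2]
 [468.2 -47.7]
 [456.  146.9]]
housing top [[766.4 145.7]
 [776.9  -2.1]
 [705.9  -7.7]
 [696.6 140.2]]
vialA(right) [[655. -62.]]
vialB left [[528. 189.]]
vialC below [[429.   5.]]
beaker [[662. 273.]]
dish [[ 708. -142.]]
reagent [[ 587. -159.]]
stopper [[579. 261.]]
```

```bash
cat >> h.py <<'E'
def goto(x,y,z,xdir=None,pr=True):
    o=observe(); M=R.from_rotvec(o['eef_rot']).as_matrix()
    d=M.T@(np.array([x,y,z])-o['position'])/40
    down=np.array([0,0,-1.]); 
    a=np.arctan2(M[1,0],M[0,0])
    if xdir is None: t=np.zeros(3)
    else:
        xd=np.array([np.cos(xdir),np.sin(xdir),0]); T=np.c_[xd,np.cross(down,xd),down]
        t=np.degrees(R.from_matrix(M.T@T).as_rotvec())/5
    if pr: print("t",round(o['clock'],2),"pos",o['position'].round(1),"xdir",np.degrees(a).round(1),"shift units",d.round(2),"turn units",t.round(2),"F",o['ft_force'].round(2),"g",round(o['grip_width'],2))
    return d,t
E
python3 - <<'E'
from h import *
goto(529,116,150,np.radians(-75))
E
```

```text
t 1.0 pos [ 215.6 -506.   190.5] xdir -66.9 shift units [-11.23 -13.3    1.01] turn units [-0.   -0.    1.62] F [ 0.36 -0.14 -0.26] g 1.0
```

Emit:
play_rows(
  rows=[
    [-0.7,-0.85,0,0,0,0.2,1],
    [-0.7,-0.85,0,0,0,0.2,1],
    [-0.7,-0.85,0,0,0,0.2,1],
    [-0.7,-0.85,0,0,0,0.2,1],
    [-0.7,-0.85,0,0,0,0.2,1],
  ],
  squeeze=10,
)

```text
clock: 1.5
position: [325.1, -311.9, 190.0]
eef_rot: [2.532, -1.857, 0.002]
ft_force: [0.4, -0.4, 0.1]
grip_width: 0.619
```

Emit:
play_rows(
  rows=[
    [-0.7,-0.85,0,0,0,0.1,1],
    [-0.7,-0.85,0,0,0,0.1,1],
    [-0.7,-0.85,0,0,0,0.1,1],
    [-0.7,-0.85,0,0,0,0.1,1],
    [-0.7,-0.85,0,0,0,0.1,1],
  ],
)

```text
clock: 2.0
position: [452.3, -121.4, 191.1]
eef_rot: [2.488, -1.916, 0.007]
ft_force: [0.3, -1.3, 0.2]
grip_width: 0.19
```

```bash
python3 -c "
from h import *
goto(529,116,150,np.radians(-75))"
```

```text
t 2.0 pos [ 452.3 -121.4  191.1] xdir -75.2 shift units [-5.25 -3.37  1.01] turn units [-0.03 -0.05 -0.04] F [ 0.27 -1.3   0.19] g 0.19
```

Emit:
play_rows(
  rows=[
    [-0.9,-0.55,0,0,0,0,1],
    [-0.9,-0.55,0,0,0,0,1],
    [-0.9,-0.55,0,0,0,0,1],
    [-0.9,-0.55,0,0,0,0,1],
    [-0.9,-0.55,0,0,0,0,1],
  ],
)

```text
clock: 2.5
position: [515.8, 89.8, 191.3]
eef_rot: [-2.489, 1.916, -0.011]
ft_force: [1.0, -0.9, -0.4]
grip_width: 0.001
```

```bash
python3 -c "
from h import *
goto(529,116,110,np.radians(-75))"
```

```text
t 2.5 pos [515.8  89.8 191.3] xdir -75.2 shift units [-0.56 -0.48  2.03] turn units [-0.05 -0.06 -0.04] F [ 1.04 -0.9  -0.39] g 0.0
```

Emit:
play_rows(
  rows=[
    [-0.5,-0.45,0.5,0,0,0,1],
    [0,0,0.7,0,0,0,1],
    [0,0,0.5,0,0,0,1],
  ],
)

```text
clock: 2.8
position: [531.7, 120.5, 124.0]
eef_rot: [-2.49, 1.905, -0.018]
ft_force: [-0.4, -0.0, -0.2]
grip_width: 0.001
```

```bash
python3 -c "
from h import *
goto(529,116,78,np.radians(-75))
for c in ('side','top'):
    im=read_camera(c); cv2.imwrite(f'pics/{c}1.png',im[:,:,::-1])
    k=im[170:320,220:420] ; cv2.imwrite(f'pics/{c}1c.png',cv2.resize(k,None,fx=4,fy=4,interpolation=cv2.INTER_CUBIC)[:,:,::-1])
"
```

```text
t 2.8 pos [531.7 120.5 124. ] xdir -74.8 shift units [0.08 0.11 1.15] turn units [-0.14 -0.06  0.03] F [-0.41 -0.01 -0.22] g 0.0
```

View pics/side1c.png

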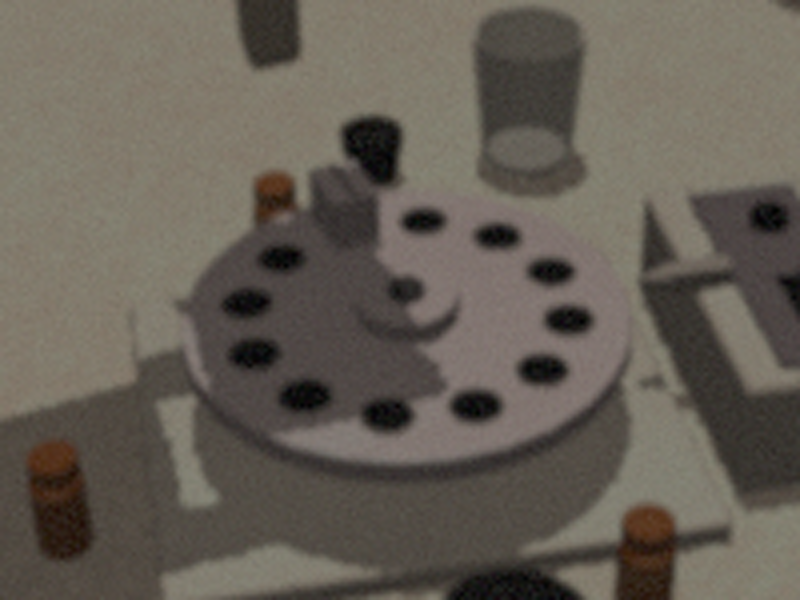

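View pics/top1.png

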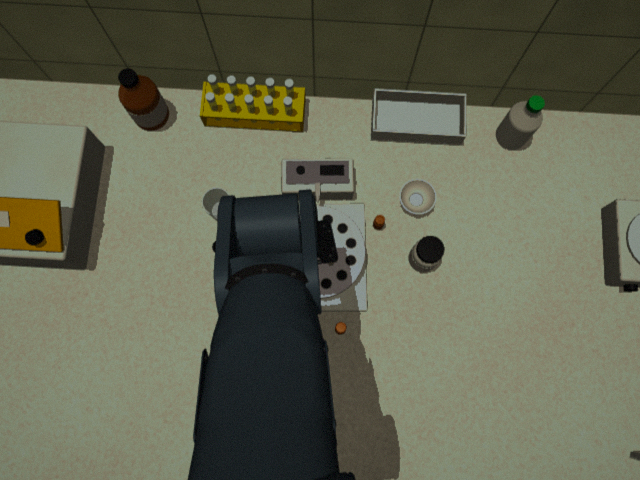

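```bash
python3 -c "
from h import *
print(proj('side',[[531.7,120.5,116],[531.7,120.5,124]]), (proj('side',[531.7,120.5,116])-[220,170])*4)
im=cv2.imread('pics/side1.png')[:,:,::-1]
w,cc,r=fitc('side',im,np.array([579.,60])); print(len(w),cc,r)
cv2.imwrite('pics/s1d.png',cv2.resize(cv2.imread('pics/side1.png')[90:240,220:420],None,fx=4,fy=4))
"
```

```text
[[288.36443337 204.06595422]
 [288.08932172 200.04562801]] [[273.45773346 136.26381687]]
11 [580.61081736  61.65880027] 68.21884950855251
```

View pics/s1d.png

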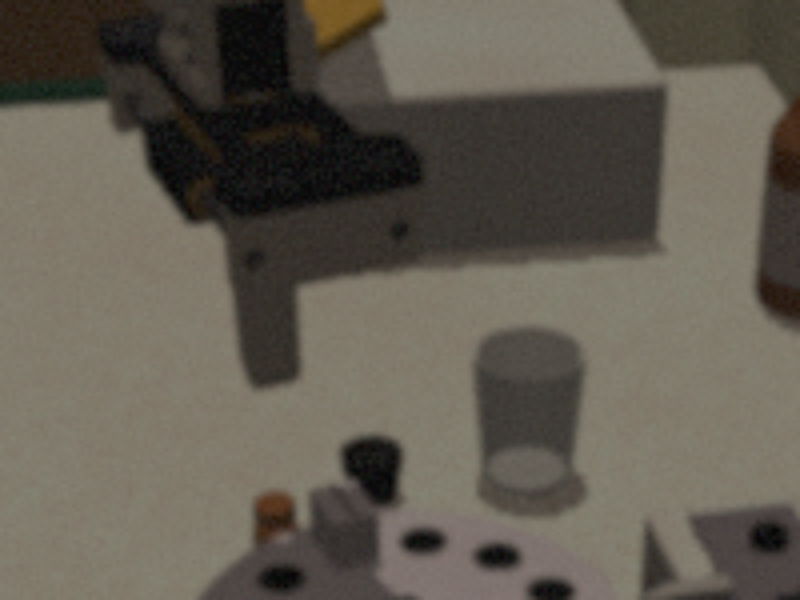

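```bash
python3 -c "
from h import *
goto(529,116,78,np.radians(-75))
im=read_camera('side'); cv2.imwrite('pics/side2.png',im[:,:,::-1])
goto(529,116,78,np.radians(-75))
cv2.imwrite('pics/s2d.png',cv2.resize(im[90:240,220:420,::-1],None,fx=4,fy=4))
print(proj('side',[[531.7,120.5,116],[531.7,100.5,116],[539,103,116]]))
"
```

```text
t 2.9 pos [530.5 119.7 123.1] xdir -74.9 shift units [0.07 0.07 1.13] turn units [-0.09 -0.06  0.02] F [-0.34 -0.74 -0.03] g 0.0
t 2.95 pos [531.4 119.5 124.8] xdir -74.9 shift units [0.06 0.09 1.17] turn units [-0.12 -0.06  0.02] F [1.05 0.04 1.2 ] g 0.0
[[288.36443337 204.06595422]
 [289.04967956 210.27345545]
 [293.30413674 209.16065281]]
```

View pics/s2d.png

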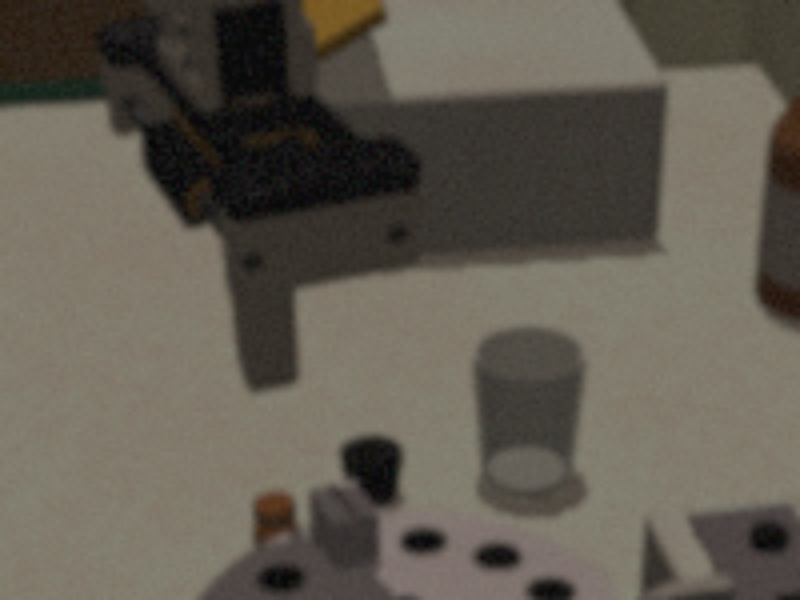

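```bash
python3 -c "
from h import *
print(proj('side',[[559,125,88],[559,125,62],[528,189,47],[579,261,28],[662,273,75],[662,273,0]]))
o=observe();print(o['joint_pos'],o['eef_rot'])
print(boxes_of('side','vial_a'))
"
```

```text
[[304.68289917 215.20327189]
 [305.23795259 227.410577  ]
 [286.48050465 216.40786398]
 [309.83369069 203.40261329]
 [348.93766364 177.75451396]
 [348.35284796 208.84274421]]
[ 0.13796605  0.41371849  1.73854795 -0.00484806  0.97828427  1.44831607] [-2.48963386  1.90773003 -0.01666044]
[{'extent': [381.4, 311.0, 16.9, 30.7], 'score': 0.88}]
```

```bash
python3 -c "
from h import *
o=observe();M=R.from_rotvec(o['eef_rot']).as_matrix();p=o['position']
for z in (-76,-30,-11,8):
  for x,y in ((94,37),(94,-37),(17,8),(17,-8),(0,0)):
    q=p+M@np.array([x,y,z]); print(z,x,y,q.round(0),(proj('side',q)[0]).round(0),'crop',((proj('side',q)[0]-[220,90])*4).round(0), proj('top',q)[0].round(0))
"
python3 -c "
import cv2
im=cv2.imread('pics/side2.png');cv2.imwrite('pics/s2e.png',cv2.resize(im[40:240,200:440],None,fx=3,fy=3))
im=cv2.imread('pics/top1.png');cv2.imwrite('pics/t1e.png',cv2.resize(im[170:320,200:400],None,fx=4,fy=4))"
```

```text
-76 94 37 [520.  19. 202.] [281. 190.] crop [242. 401.] [338. 267.]
-76 94 -37 [591.  38. 203.] [328. 180.] crop [434. 359.] [329. 226.]
-76 17 8 [528. 101. 202.] [283. 164.] crop [253. 296.] [292. 259.]
-76 17 -8 [543. 105. 202.] [293. 162.] crop [292. 288.] [290. 250.]
-76 0 0 [531. 120. 202.] [285. 159.] crop [259. 274.] [281. 257.]
-30 94 37 [520.  19. 156.] [283. 217.] crop [252. 509.] [337. 271.]
-30 94 -37 [592.  38. 157.] [329. 206.] crop [437. 465.] [329. 232.]
-30 17 8 [528. 101. 156.] [286. 190.] crop [262. 398.] [293. 264.]
-30 17 -8 [544. 105. 156.] [295. 187.] crop [300. 390.] [291. 256.]
-30 0 0 [532. 119. 156.] [287. 184.] crop [268. 375.] [283. 262.]
-11 94 37 [521.  19. 137.] [284. 228.] crop [256. 551.] [337. 273.]
-11 94 -37 [592.  38. 138.] [329. 217.] crop [438. 507.] [329. 235.]
-11 17 8 [529. 101. 137.] [286. 200.] crop [266. 438.] [293. 266.]
-11 17 -8 [544. 105. 137.] [296. 197.] crop [302. 430.] [292. 258.]
-11 0 0 [532. 119. 137.] [288. 194.] crop [271. 415.] [284. 263.]
8 94 37 [521.  19. 118.] [285. 238.] crop [260. 592.] [337. 274.]
8 94 -37 [592.  38. 119.] [330. 227.] crop [439. 547.] [329. 237.]
8 17 8 [529. 101. 118.] [287. 209.] crop [269. 477.] [294. 268.]
8 17 -8 [544. 105. 118.] [296. 207.] crop [305. 469.] [292. 259.]
8 0 0 [532. 119. 118.] [289. 203.] crop [275. 454.] [284. 265.]
```

View pics/side2.png

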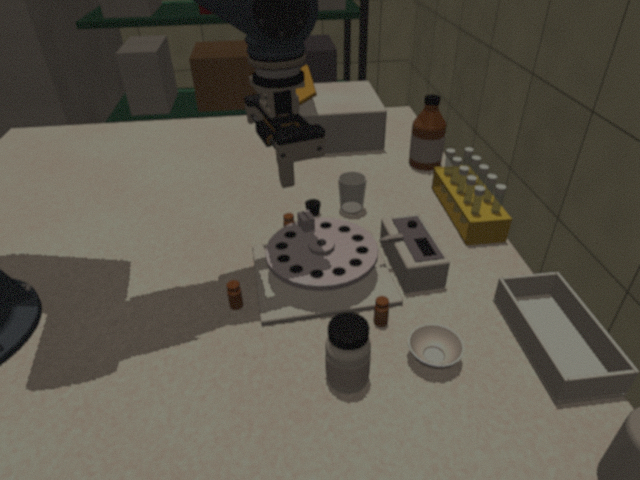

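View pics/t1e.png

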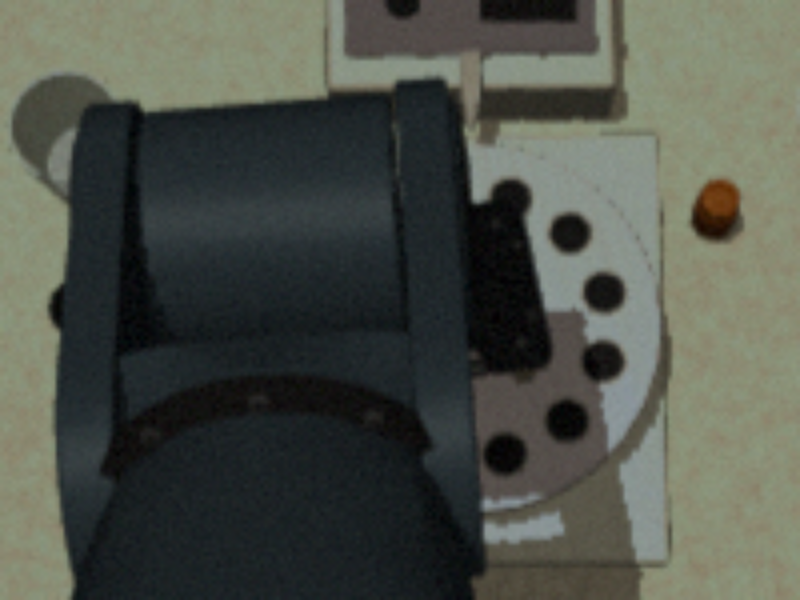

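Emit:
play_rows(
  rows=[
    [0,0,0.3,0,0,0,1],
    [0.05,0.1,0.2,0,0,0,1],
  ],
)

```text
clock: 3.2
position: [530.9, 116.2, 107.7]
eef_rot: [-2.485, 1.906, -0.025]
ft_force: [0.2, 0.2, -0.2]
grip_width: 0.006
```

```bash
python3 -c "
from h import *
goto(529,116,78,np.radians(-75))
im=read_camera('side'); cv2.imwrite('pics/side3.png',im[:,:,::-1])
cv2.imwrite('pics/s3d.png',cv2.resize(im[110:260,220:420,::-1],None,fx=4,fy=4,interpolation=cv2.INTER_CUBIC))
o=observe();M=R.from_rotvec(o['eef_rot']).as_matrix();p=o['position']
print(p,(proj('side',p+M@np.array([10,0,8]))-[220,110])*4)
"
```

```text
t 3.2 pos [530.9 116.2 107.7] xdir -75.0 shift units [-0.01  0.06  0.74] turn units [-0.2  -0.07  0.01] F [ 0.21  0.15 -0.22] g 0.01
[529.77194787 115.60580444 106.66952474] [[279.65677017 428.45811259]]
```

View pics/s3d.png

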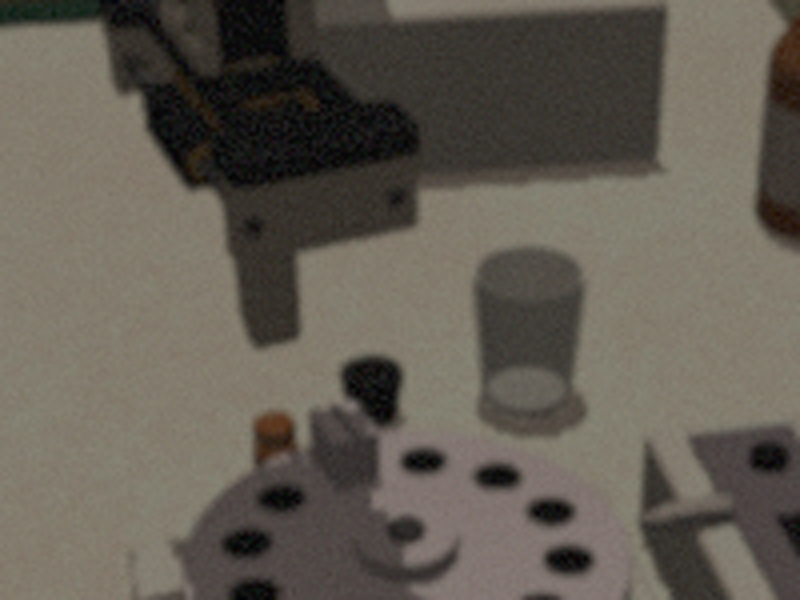

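```bash
python3 -c "
from h import *
from scipy.optimize import least_squares
for s,t in (((277.5,144),(336.5,260)),((324,131),(327,221))):
    r=least_squares(lambda q:np.r_[proj('side',q)[0]-s,proj('top',q)[0]-t],[540,50,200]); print(r.x.round(0),r.fun.round(1))
print('expected TCP at that time 531,120,124')
"
python3 - <<'E'
import cv2
im=cv2.imread('pics/side3.png')
cv2.imwrite('pics/s3f.png',cv2.resize(im[80:220,230:340],None,fx=5,fy=4.2,interpolation=cv2.INTER_CUBIC)*1)
E
```

```text
[519.  24. 271.] [-1.   0.3 -0.  -1.2]
[584.  43. 277.] [-1.7  0.5  0.1 -2.1]
expected TCP at that time 531,120,124
```

View pics/s3f.png

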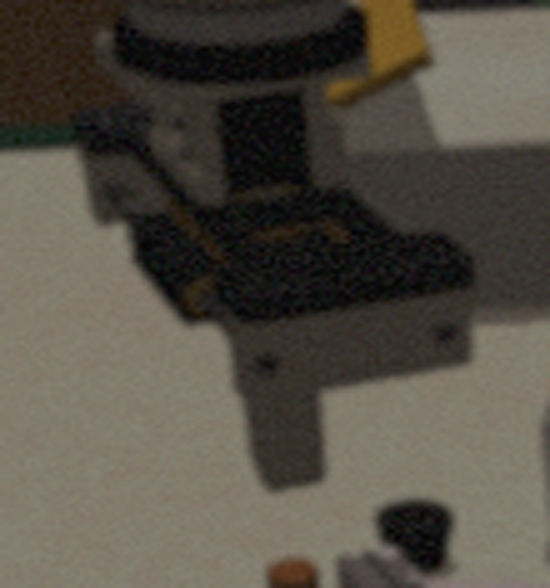

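Emit:
play_rows(
  rows=[
    [0,0,0.4,0,0,0,1],
    [0,0.05,0.3,0,0,0,1],
  ],
)

```text
clock: 3.45
position: [529.1, 114.5, 79.2]
eef_rot: [-2.483, 1.906, -0.026]
ft_force: [-0.5, -0.1, 0.3]
grip_width: 0.003
```

```bash
python3 -c "
from h import *
goto(529,116,78,np.radians(-75))
im=read_camera('side'); cv2.imwrite('pics/side4.png',im[:,:,::-1])
cv2.imwrite('pics/s4d.png',cv2.resize(im[130:280,220:420,::-1],None,fx=4,fy=4,interpolation=cv2.INTER_CUBIC))
o=observe();M=R.from_rotvec(o['eef_rot']).as_matrix();p=o['position']
print(p,(proj('side',p+M@np.array([10,0,8]))-[220,130])*4)
"
```

```text
t 3.45 pos [529.1 114.5  79.2] xdir -75.0 shift units [-0.04 -0.01  0.03] turn units [-0.22 -0.08 -0.01] F [-0.49 -0.07  0.34] g 0.0
[528.03132216 114.30600275  77.66042497] [[279.60119542 406.2696539 ]]
```

View pics/s4d.png

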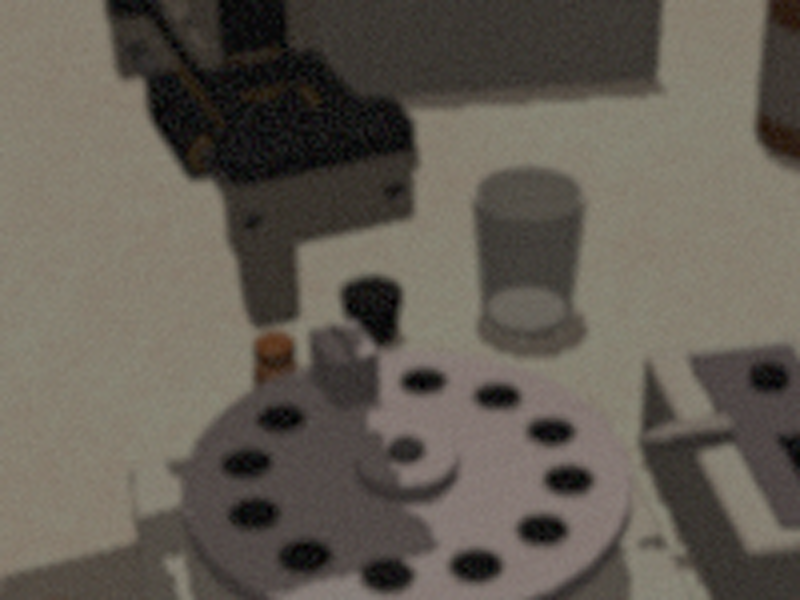

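Emit:
play_rows(
  rows=[
    [0,0,0.15,0,0,0,1],
    [0,0,0.15,0,0,0,1],
  ],
)

```text
clock: 3.7
position: [528.4, 114.1, 65.5]
eef_rot: [-2.484, 1.908, -0.024]
ft_force: [0.4, 0.1, 0.0]
grip_width: 0.007
```

Emit:
play_rows(
  rows=[
    [0,0,0.1,0,0,0,1],
  ],
)

```text
clock: 3.8
position: [528.6, 114.1, 61.2]
eef_rot: [-2.484, 1.907, -0.025]
ft_force: [1.0, -1.2, 0.6]
grip_width: 0.007
```

```bash
cat > look.py <<'E'
from h import *
import sys
goto(529,116,78,np.radians(-75))
im=read_camera('side'); n=sys.argv[1]; cv2.imwrite(f'pics/side{n}.png',im[:,:,::-1])
cv2.imwrite(f'pics/s{n}d.png',cv2.resize(im[150:300,220:420,::-1],None,fx=4,fy=4,interpolation=cv2.INTER_CUBIC))
o=observe();M=R.from_rotvec(o['eef_rot']).as_matrix();p=o['position']
print(p,(proj('side',p+M@np.array([10,0,8]))-[220,150])*4)
E
python3 look.py 5
```

```text
t 3.8 pos [528.6 114.1  61.2] xdir -75.1 shift units [-0.04 -0.03 -0.42] turn units [-0.2  -0.07 -0.01] F [ 1.04 -1.17  0.62] g 0.01
[528.24608837 114.0427368   60.6774137 ] [[282.29770481 358.21544725]]
```

View pics/s5d.png

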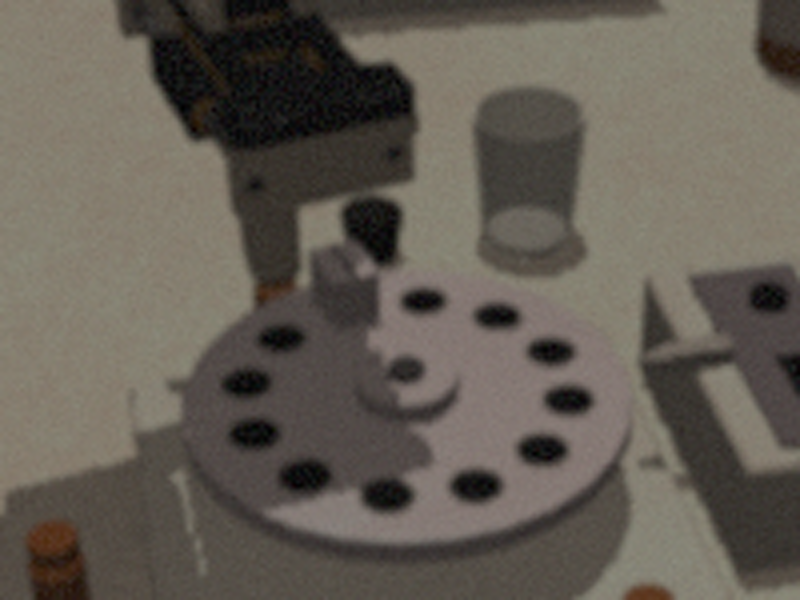

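Emit:
play_rows(
  rows=[
    [0.4,0.1,0.0,0,0,0,1],
    [0,0,0.2,0,0,0,1],
  ],
)

```text
clock: 4.05
position: [529.5, 97.6, 53.2]
eef_rot: [-2.484, 1.906, -0.026]
ft_force: [-0.0, -0.0, -0.3]
grip_width: 0.005
```

```bash
python3 look.py 6
```

```text
t 4.05 pos [529.5  97.6  53.2] xdir -75.0 shift units [-0.44 -0.12 -0.62] turn units [-0.21 -0.08 -0.  ] F [-0.01 -0.04 -0.32] g 0.0
[528.56989266  98.18991295  51.593146  ] [[286.43265583 396.11834101]]
```

View pics/s6d.png

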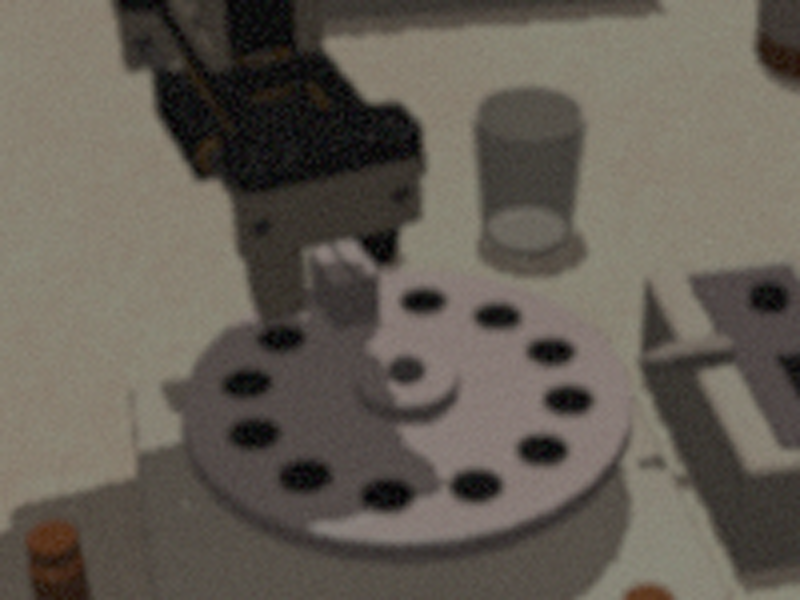

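Run:
```python
import cv2
from h import *
im=cv2.imread('pics/side6.png')
t=np.linspace(0,2*np.pi,200); P=np.c_[580.6+95*np.cos(t),61.5+95*np.sin(t),62+0*t]
q=((proj('side',P)-[270,190])*9).astype(int)
k=cv2.resize(im[190:250,270:350],None,fx=9,fy=9,interpolation=cv2.INTER_CUBIC); k=cv2.convertScaleAbs(k,alpha=1.8)
cv2.polylines(k,[q],True,(0,255,0),1)
cv2.imwrite('pics/s6z.png',k)
```

```text
(no output)
```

View pics/s6z.png

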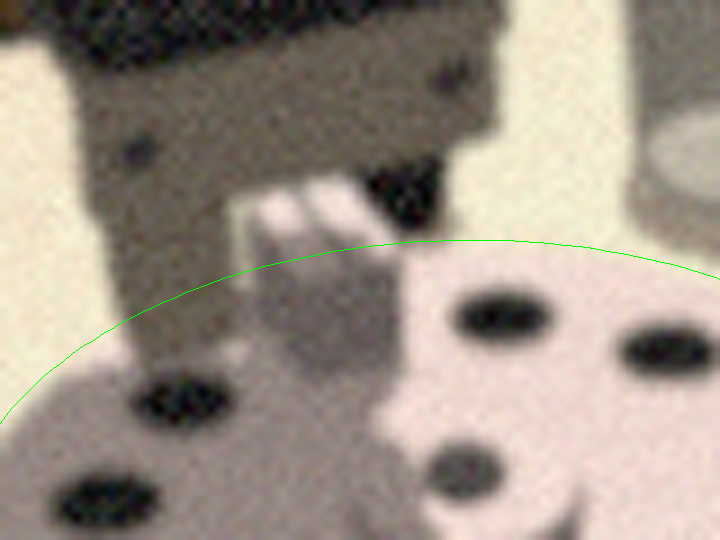

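Run:
```python
from h import *
from scipy.optimize import brentq
for (x,y),row in (((529,88),231.3),((529,98),231.3),((529,108),231.3),((585,25),205),((529,80),212),((529,5),212)):
    print(x,y,row,brentq(lambda z:proj('side',[x,y,z])[0][1]-row,0,400))
```

```text
529 88 231.3 81.94272844613613
529 98 231.3 75.03915364549238
529 108 231.3 68.13557884484857
585 25 205 167.93840812838096
529 80 212 125.76782424409402
529 5 212 173.16283542760635
```

Emit:
play_rows(
  rows=[
    [0,0,0.15,0,0,0,1],
    [0,0,0.1,0,0,0,1],
  ],
)

```text
clock: 4.3
position: [528.8, 98.9, 40.8]
eef_rot: [-2.484, 1.907, -0.023]
ft_force: [0.2, 0.1, 0.7]
grip_width: 0.006
```

Emit:
play_rows(
  rows=[
    [0,0,0.08,0,0,0,1],
  ],
)

```text
clock: 4.4
position: [528.8, 99.3, 37.1]
eef_rot: [-2.485, 1.907, -0.023]
ft_force: [0.0, -0.3, -0.2]
grip_width: 0.006
```

Emit:
play_rows(
  rows=[
    [0,0,0.08,0,0,0,1],
  ],
)

```text
clock: 4.5
position: [529.0, 99.6, 33.9]
eef_rot: [-2.485, 1.906, -0.023]
ft_force: [-9.9, 5.8, 52.1]
grip_width: 0.005
```

Emit:
play_rows(
  rows=[
    [0,0,-0.1,0,0,0,1],
  ],
)

```text
clock: 4.6
position: [528.9, 99.9, 37.7]
eef_rot: [-2.485, 1.906, -0.023]
ft_force: [-0.6, 0.1, 0.4]
grip_width: 0.006
```

```bash
python3 look.py 7
python3 - <<'E'
from h import *
im=cv2.imread('pics/side7.png')
k=cv2.resize(im[190:250,270:350],None,fx=9,fy=9,interpolation=cv2.INTER_CUBIC); k=cv2.convertScaleAbs(k,alpha=1.8)
cv2.imwrite('pics/s7z.png',k)
print(fitc('side',im[:,:,::-1],np.array([579.,60]))[1:])
E
```

```text
t 4.6 pos [528.9  99.9  37.7] xdir -75.0 shift units [-0.38 -0.12 -1.01] turn units [-0.19 -0.06  0.01] F [-0.62  0.12  0.36] g 0.01
[529.20665092  99.91558245  38.39124256] [[289.28880442 417.55566764]]
(array([581.26445954,  60.76316453]), np.float64(67.60376377767346))
```

View pics/s7z.png

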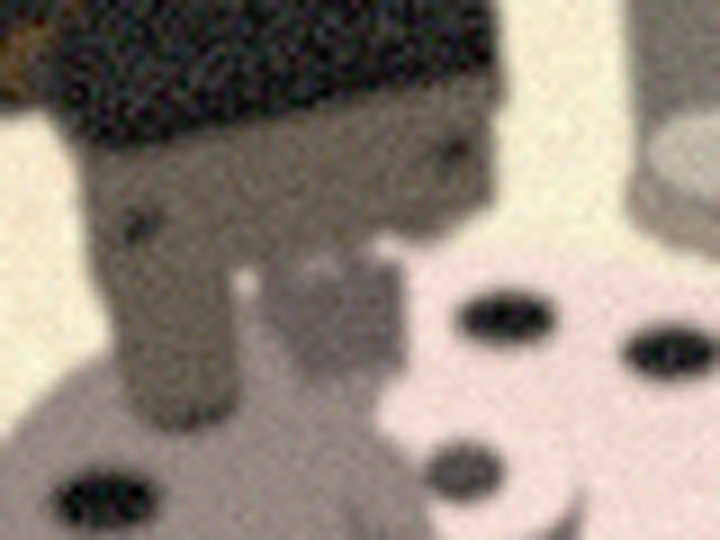

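Run:
```python
from h import *
print(ray('side',[[285,237.5],[290,238],[296,237]],64))
print(observe()['ft_force'])
```

```text
[[521.43851503  96.09940112]
 [529.93198523  93.42169374]
 [540.42215361  94.96295981]]
[0.36557723 0.16057744 0.10225154]
```

Emit:
play_rows(
  rows=[
    [-0.4,0.0,-0.2,0,0,0,1],
    [0,0,0,0,0,0,1],
  ],
)

```text
clock: 4.85
position: [525.0, 115.6, 46.4]
eef_rot: [-2.484, 1.906, -0.024]
ft_force: [0.7, 1.5, -0.3]
grip_width: 0.007
```

```bash
python3 look.py 8
python3 - <<'E'
from h import *
im=cv2.imread('pics/side8.png')
k=cv2.resize(im[190:260,270:350],None,fx=9,fy=8.5,interpolation=cv2.INTER_CUBIC); k=cv2.convertScaleAbs(k,alpha=1.8)
cv2.imwrite('pics/s8z.png',k)
w,cc,r=fitc('side',im[:,:,::-1],np.array([579.,60]));cc=[580.6,61.5]
a=np.arctan2(w[:,1]-cc[1],w[:,0]-cc[0]); print(cc,r,np.sort(np.degrees(a)).round(1))
E
```

```text
t 4.85 pos [525.  115.6  46.4] xdir -75.0 shift units [ 0.02 -0.11 -0.79] turn units [-0.2  -0.07  0.  ] F [ 0.65  1.45 -0.34] g 0.01
[524.93192304 114.91463025  45.8675434 ] [[276.61381381 384.64104228]]
[580.6, 61.5] 68.28894710607139 [-164.3 -134.5 -104.3  -74.4  -44.3  -14.3   15.7   45.7   75.9  135.8
  165.8]
```

View pics/s8z.png

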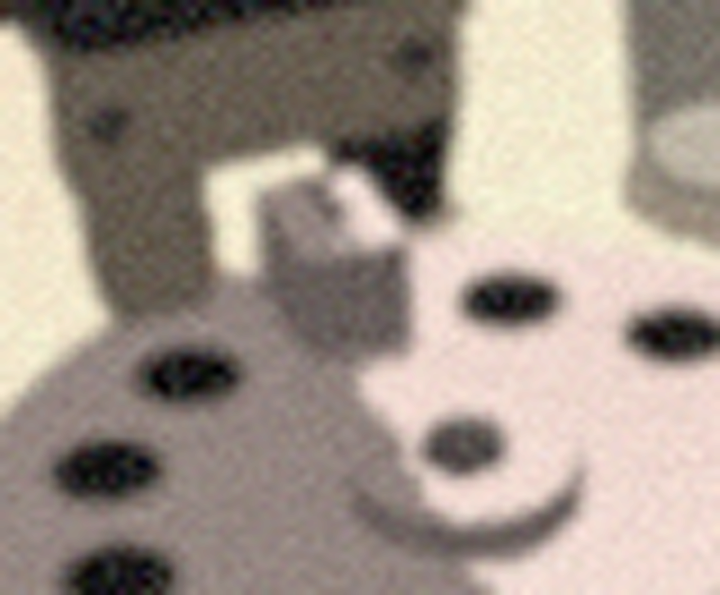

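Emit:
play_rows(
  rows=[
    [0,-0.2,0,0,0,0,1],
    [0,-0.38,0,0,0,0,1],
    [0,-0.45,0,0,0,0,1],
    [0,-0.48,0,0,0,0,1],
    [0,0.1,-0.6,0,0,0,1],
  ],
)

```text
clock: 5.4
position: [580.8, 127.8, 66.5]
eef_rot: [-2.488, 1.911, -0.016]
ft_force: [-0.6, -0.2, 0.2]
grip_width: 0.005
```

```bash
cat > trk.py <<'E'
from h import *
import sys,json,os
C=np.array([580.6,61.5]); U=4.0
def ang(im,prev=None):
    w,cc,r=fitc('side',im,C)
    a=np.arctan2(w[:,1]-C[1],w[:,0]-C[0])
    ph=np.angle(np.exp(12j*a).mean())/12
    k=np.round((a-ph)/(np.pi/6)).astype(int)%12
    miss=[i for i in range(12) if i not in k]
    res=np.std(np.angle(np.exp(1j*(a-ph-k*np.pi/6))))
    return [np.degrees(ph+i*np.pi/6)-U for i in miss],len(w),np.degrees(res)
def shot(n):
    t=observe()['clock']; im=read_camera('side'); cv2.imwrite(f'pics/q{n}.png',im[:,:,::-1])
    m,nw,res=ang(im); print(round(t,2),[round(x%360,1) for x in m],nw,round(res,2)); return t,m,im
if __name__=="__main__":
    n=sys.argv[1]
    for j in range(int(sys.argv[2])): shot(f'{n}_{j}')
    goto(529,116,78)
E
python3 trk.py a 4
```

```text
5.4 [np.float64(35.3)] 11 0.2
5.45 [np.float64(25.1)] 11 0.24
5.5 [np.float64(15.0)] 11 0.35
5.55 [np.float64(4.8)] 11 0.55
t 5.6 pos [580.2 127.8  68.8] xdir -75.0 shift units [-0.04  1.31 -0.25] turn units [0. 0. 0.] F [ 0.88 -0.31 -0.23] g 0.01
```

```bash
python3 -c "
from h import *
goto(528.5,99,80,np.radians(-75))"
```

```text
t 5.6 pos [580.2 127.8  68.8] xdir -75.0 shift units [ 0.36  1.43 -0.3 ] turn units [-0.15 -0.07 -0.01] F [ 0.88 -0.31 -0.23] g 0.01
```

Emit:
play_rows(
  rows=[
    [0,0.2,-0.4,0,0,0,1],
    [0.2,0.6,0,-0.15,-0.07,0,1],
    [0.2,0.5,0,0,0,0,1],
    [0,0,0,0,0,0,1],
    [0,0,0,0,0,0,1],
  ],
)

```text
clock: 6.1
position: [531.1, 97.4, 80.4]
eef_rot: [2.488, -1.912, -0.006]
ft_force: [0.6, -0.4, 0.1]
grip_width: 0.004
```

```bash
python3 -c "
from h import *
goto(528.5,99,80,np.radians(-75))"; python3 trk.py b 3
```

```text
t 6.1 pos [531.1  97.4  80.4] xdir -75.1 shift units [-0.05  0.05  0.01] turn units [ 0.06  0.01 -0.01] F [ 0.62 -0.41  0.13] g 0.0
6.1 [np.float64(256.5)] 11 0.24
6.15 [np.float64(246.9)] 11 0.26
6.2 [np.float64(237.3)] 11 0.18
t 6.25 pos [531.4  97.8  80.5] xdir -75.0 shift units [-0.46 -0.06  0.06] turn units [0. 0. 0.] F [0.35 0.49 0.3 ] g 0.0
```

```bash
cat > run.py <<'E'
from trk import *
import sys
# track, unwrapped cw angle; params: number of shots
f='track.npy'
L=np.load(f).tolist() if os.path.exists(f) else [[5.4,35.3],[5.45,25.1],[5.5,15.0],[5.55,4.8],[6.1,-103.5],[6.15,-113.1],[6.2,-122.7]]
w=(L[-1][1]-L[-3][1])/(L[-1][0]-L[-3][0]) if len(sys.argv)<3 else float(sys.argv[2])
for j in range(int(sys.argv[1])):
    t=observe()['clock']; im=read_camera('side')
    try: m,nw,res=ang(im)
    except Exception as e: continue
    pred=L[-1][1]+w*(t-L[-1][0])
    c=min([ (x+360*np.round((pred-x)/360)) for x in m],key=lambda v:abs(v-pred)) if m else None
    if c is None or abs(c-pred)>40 or res>2: print('skip',t,m,nw,res); continue
    L.append([t,c])
    if len(L)>12:
        A=np.array(L[-10:]); w=np.polyfit(A[:,0],A[:,1],1)[0]
np.save(f,L)
A=np.array(L); 
def model(p,t):
    # th0 at t0, w0 (rad/s magnitude, cw), k
    th0,w0,k=p; s=t-t0
    return th0-np.degrees((w0+.5)/k*(1-np.exp(-k*s))-.5*s)
t0=A[0,0]
from scipy.optimize import least_squares
fit=least_squares(lambda p:model(p,A[:,0])-A[:,1],[A[0,1],3.5,.1],x_scale=[10,1,.1],loss='soft_l1')
p=fit.x; r=model(p,A[:,0])-A[:,1]
tend=t0+np.log((p[1]+.5)/.5)/p[2]
print("fit",p.round(4),"rms",r.std().round(2),"last",r[-5:].round(2),"now",observe()['clock'],"stops",round(tend,2),"at",model(p,tend).round(1))
from scipy.optimize import brentq
n=0
while -360*n>model(p,tend):
    tc=brentq(lambda t:model(p,t)+360*n,t0,tend); wc=(p[1]+.5)*np.exp(-p[2]*(tc-t0))-.5
    if tc>A[-1,0]-1: print("pass",n,"t",round(tc,3),"w",round(wc,3))
    n+=1
E
python3 run.py 60; cp pics/q* /tmp/ 2>/dev/null
```

```text
fit [35.3189  3.5889  0.089 ] rms 0.11 last [-0.12 -0.03  0.05 -0.01 -0.01] now 9.25 stops 29.01 at -1598.6
pass 2 t 10.022 w 2.21
pass 3 t 13.444 w 1.498
pass 4 t 19.434 w 0.673
```

```bash
python3 run.py 158;  python3 -c "
from h import *
goto(528.5,99,42,np.radians(-75))"
```

```text
fit [35.5078  3.5922  0.0893] rms 0.12 last [-0.08 -0.11 -0.13 -0.13 -0.18] now 17.15 stops 28.94 at -1594.8
pass 4 t 19.481 w 0.664
t 17.15 pos [530.9  97.5  80.8] xdir -75.0 shift units [-0.05  0.04  0.97] turn units [ 0.06  0.01 -0.01] F [-0.03 -0.55 -0.12] g 0.0
```

Emit:
play_rows(
  rows=[
    [0,0,0.3,0,0,0,1],
    [0,0,0.4,0,0,0,1],
    [0,0,0.25,0,0,0,1],
    [0,0,0,0,0,0,1],
  ],
)

```text
clock: 17.55
position: [530.4, 97.4, 39.8]
eef_rot: [2.489, -1.911, -0.006]
ft_force: [-0.0, 0.6, 0.2]
grip_width: 0.005
```

```bash
python3 run.py 6 -45;  python3 -c "
from h import *
goto(528.5,99,39.5,np.radians(-75))"
```

```text
fit [35.5365  3.5926  0.0893] rms 0.13 last [-0.1  -0.2  -0.31 -0.35 -0.38] now 17.85 stops 28.94 at -1594.6
pass 4 t 19.483 w 0.663
t 17.85 pos [531.8  97.6  42. ] xdir -75.0 shift units [-0.06  0.07  0.06] turn units [ 0.02  0.01 -0.01] F [0.46 0.35 0.36] g 0.01
```

```bash
python3 run.py 29 -42;  python3 -c "
import numpy as np
A=np.load('track.npy')[-12:]; p=np.polyfit(A[:,0]-19.5,A[:,1],1); print(p, 'cross -1440 at',19.5+(-1440-p[1])/p[0])
from h import *
goto(528.5,99,35,np.radians(-75))"
```

```text
fit [35.611   3.5935  0.0894] rms 0.15 last [-0.26 -0.32 -0.42 -0.35 -0.36] now 19.3 stops 28.93 at -1594.2
pass 4 t 19.487 w 0.662
[  -39.91155749 -1440.5151829 ] cross -1440 at 19.487091886774127
t 19.3 pos [531.5  97.5  41.5] xdir -75.0 shift units [-0.05  0.06  0.16] turn units [ 0.03  0.01 -0.01] F [ 0.18 -0.8   0.07] g 0.01
```

Emit:
play_rows(
  rows=[
    [0,0,0.06,0,0,0,1],
    [0,0,0.14,0,0,0,1],
    [0,0,0.02,0,0,0,1],
  ],
)

```text
clock: 19.6
position: [532.8, 98.2, 34.1]
eef_rot: [-2.49, 1.913, 0.0]
ft_force: [-6.8, 4.8, 24.9]
grip_width: 0.007
```

```bash
python3 trk.py c 3
```

```text
19.6 [np.float64(358.9)] 11 1.42
19.65 [np.float64(358.9)] 11 1.48
19.7 [np.float64(359.0)] 11 1.51
t 19.75 pos [532.7  98.2  34.1] xdir -75.1 shift units [-0.46 -0.03 -1.1 ] turn units [0. 0. 0.] F [-5.43  3.4  17.12] g 0.01
```

Emit:
play_rows(
  rows=[
    [0,0,-0.2,0,0,0,1],
    [0,0,-0.6,0,0,0,1],
    [0,0,-0.9,0,0,0,1],
    [0,0,-0.9,0,0,0,1],
    [0,0,0,0,0,0,1],
  ],
)

```text
clock: 20.25
position: [532.0, 98.1, 140.4]
eef_rot: [2.491, -1.913, -0.003]
ft_force: [-0.3, 0.0, -0.5]
grip_width: 0.004
```

```bash
python3 trk.py d 3; python3 -c "
from h import *
im=cv2.imread('pics/qd_2.png'); cv2.imwrite('pics/fin.png',cv2.resize(im[190:340,220:420],None,fx=4,fy=4,interpolation=cv2.INTER_CUBIC))
im=read_camera('top'); cv2.imwrite('pics/topfin.png',im[:,:,::-1])"
```

```text
20.25 [np.float64(2.8)] 11 0.5
20.3 [np.float64(3.2)] 11 0.47
20.35 [np.float64(3.5)] 11 0.44
t 20.4 pos [529.3  97.8 135.5] xdir -75.0 shift units [-0.44 -0.12  1.44] turn units [0. 0. 0.] F [ 0.21 -0.38 -0.55] g 0.01
```

View pics/fin.png

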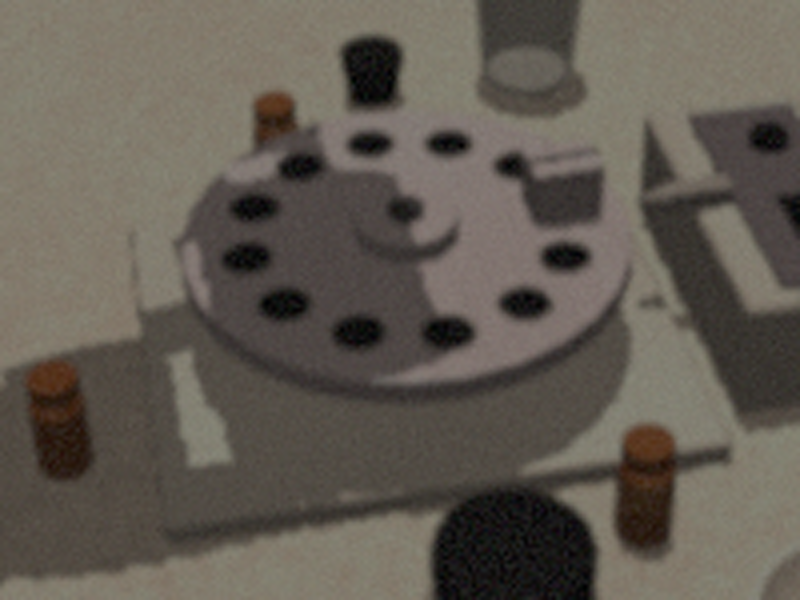

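View pics/topfin.png

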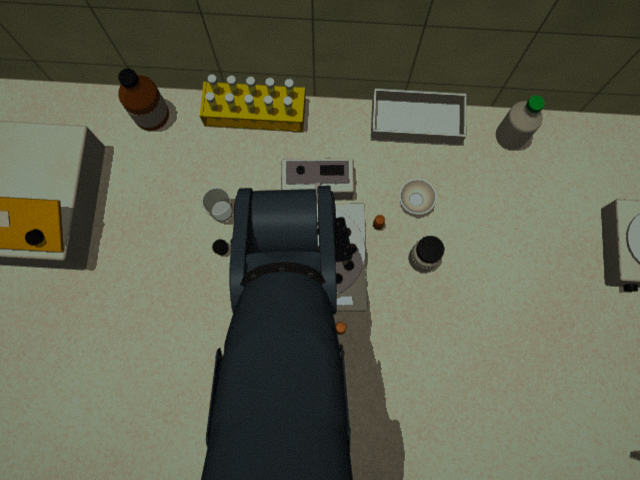

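```bash
python3 trk.py e 4
```

```text
20.45 [np.float64(4.1)] 11 0.54
20.5 [np.float64(4.4)] 11 0.47
20.55 [np.float64(4.7)] 11 0.52
20.6 [np.float64(5.0)] 11 0.46
t 20.65 pos [529.3  97.8 135.4] xdir -75.1 shift units [-0.44 -0.13  1.43] turn units [0. 0. 0.] F [ 0.1   0.12 -0.47] g 0.01
```

Emit:
play_rows(
  rows=[
    [0,0,0.9,0,0,0,1],
    [0,0,0.9,0,0,0,1],
    [0,0,0.45,0,0,0,1],
    [0,0,0.05,0,0,0,1],
  ],
)

```text
clock: 21.05
position: [528.6, 97.8, 39.7]
eef_rot: [2.487, -1.91, -0.012]
ft_force: [-0.7, -0.1, -0.1]
grip_width: 0.007
```

```bash
python3 trk.py f 2
```

```text
21.05 [np.float64(7.3), np.float64(127.3)] 10 0.4
21.1 [np.float64(7.4)] 11 0.47
t 21.15 pos [529.8  97.9  41.7] xdir -75.0 shift units [-0.44 -0.09 -0.91] turn units [0. 0. 0.] F [-0.61  0.06 -0.44] g 0.01
```

Emit:
play_rows(
  rows=[
    [0,0,0.06,0,0,0,1],
    [0,0,0.07,0,0,0,1],
    [0,0,0.03,0,0,0,1],
  ],
)

```text
clock: 21.45
position: [531.6, 98.1, 37.7]
eef_rot: [2.491, -1.913, -0.004]
ft_force: [0.2, -0.1, 0.3]
grip_width: 0.006
```

```bash
python3 trk.py g 2
```

```text
21.45 [np.float64(8.7), np.float64(128.7)] 10 0.37
21.5 [np.float64(8.9), np.float64(128.9)] 10 0.37
t 21.55 pos [531.5  98.1  37.6] xdir -75.0 shift units [-0.45 -0.05 -1.01] turn units [0. 0. 0.] F [-0.04 -0.37 -0.51] g 0.01
```

Emit:
play_rows(
  rows=[
    [0,0,0.05,0,0,0,1],
    [0,0,0.03,0,0,0,1],
  ],
)

```text
clock: 21.75
position: [531.8, 98.2, 34.8]
eef_rot: [2.491, -1.913, -0.003]
ft_force: [-0.4, 0.3, -0.2]
grip_width: 0.009
```

```bash
python3 trk.py h 2
```

```text
21.75 [np.float64(9.5), np.float64(129.5)] 10 0.38
21.8 [np.float64(9.7), np.float64(129.7)] 10 0.33
t 21.85 pos [531.7  98.2  34.7] xdir -75.0 shift units [-0.45 -0.05 -1.08] turn units [0. 0. 0.] F [-0.32  0.42  0.15] g 0.01
```

Emit:
play_rows(
  rows=[
    [0,0,0.03,0,0,0,1],
  ],
)

```text
clock: 21.95
position: [532.1, 98.4, 34.1]
eef_rot: [-2.491, 1.914, 0.003]
ft_force: [-6.2, 4.4, 22.0]
grip_width: 0.004
```

```bash
python3 trk.py i 1
```

```text
21.95 [np.float64(9.6), np.float64(129.6)] 10 0.39
t 22.0 pos [532.2  98.5  34.2] xdir -75.1 shift units [-0.45 -0.04 -1.09] turn units [0. 0. 0.] F [-2.12  1.71  6.  ] g 0.0
```

Emit:
play_rows(
  rows=[
    [-0.04,-0.05,0.02,0,0,0,1],
    [-0.04,-0.05,0.01,0,0,0,1],
    [-0.04,-0.05,0.01,0,0,0,1],
  ],
)

```text
clock: 22.3
position: [538.3, 104.9, 34.2]
eef_rot: [-2.489, 1.912, -0.001]
ft_force: [0.4, -0.4, 4.9]
grip_width: 0.002
```

```bash
python3 trk.py j 2
```

```text
22.3 [np.float64(1.4), np.float64(121.4)] 10 0.59
22.35 [np.float64(1.1), np.float64(121.1)] 10 0.59
t 22.4 pos [538.4 105.1  34.2] xdir -75.1 shift units [-0.33  0.15 -1.1 ] turn units [0. 0. 0.] F [ 0.24 -0.28  6.54] g 0.01
```

Emit:
play_rows(
  rows=[
    [0,0,0,0,0,0,1],
    [0,0,-0.01,0,0,0,1],
    [0,0,-0.01,0,0,0,1],
  ],
)

```text
clock: 22.7
position: [537.9, 105.1, 34.4]
eef_rot: [-2.49, 1.912, 0.0]
ft_force: [-0.3, 0.7, -0.1]
grip_width: 0.01
```

```bash
python3 trk.py k 3
```

```text
22.7 [np.float64(1.4), np.float64(121.4)] 10 0.59
22.75 [np.float64(1.5), np.float64(121.5)] 10 0.55
22.8 [np.float64(1.5), np.float64(121.5)] 10 0.6
t 22.85 pos [538.  105.1  34.5] xdir -75.1 shift units [-0.32  0.14 -1.09] turn units [0. 0. 0.] F [0.28 0.26 0.2 ] g 0.0
```

Force is near zero and the disc stands at about 1.5°. I'll lift slowly, then clear.

Emit:
play_rows(
  rows=[
    [0,0,-0.02,0,0,0,1],
    [0,0,-0.03,0,0,0,1],
    [0,0,-0.1,0,0,0,1],
  ],
)

```text
clock: 23.15
position: [537.4, 105.0, 40.2]
eef_rot: [-2.491, 1.913, 0.002]
ft_force: [-0.6, 0.9, 0.4]
grip_width: 0.006
```

```bash
python3 trk.py l 5
```

```text
23.15 [np.float64(1.9)] 11 0.59
23.2 [np.float64(1.9)] 11 0.65
23.25 [np.float64(2.0)] 11 0.71
23.3 [np.float64(1.9)] 11 0.6
23.35 [np.float64(1.9)] 11 0.57
t 23.4 pos [537.7 105.   40.4] xdir -75.1 shift units [-0.32  0.14 -0.94] turn units [0. 0. 0.] F [ 0.1  -0.65 -0.06] g 0.0
```

At rest at about 1.9°. Taking the hand up and back towards the robot.

Emit:
play_rows(
  rows=[
    [0,0,-0.6,0,0,0,1],
    [0,0,-1,0,0,0,1],
    [0,0,-1,0,0,0,1],
    [0,0.8,-0.5,0,0,0,1],
    [0,0.9,0,0,0,0,1],
  ],
)

```text
clock: 23.9
position: [472.2, 87.2, 167.8]
eef_rot: [-2.491, 1.913, 0.002]
ft_force: [0.7, -0.7, -0.1]
grip_width: 0.008
```

Emit:
play_rows(
  rows=[
    [0,1,0,0,0,0,1],
    [0,1,0,0,0,0,1],
    [0,1,0,0,0,0,1],
    [0,0.7,0,0,0,0,1],
    [0,0,0,0,0,0,1],
  ],
)

```text
clock: 24.4
position: [320.6, 47.5, 167.7]
eef_rot: [-2.491, 1.912, 0.0]
ft_force: [0.8, 0.2, 0.5]
grip_width: 0.008
```

```bash
python3 trk.py m 4; python3 -c "
from h import *
im=read_camera('top'); cv2.imwrite('pics/topfin2.png',im[:,:,::-1]); cv2.imwrite('pics/topfin2c.png',cv2.resize(im[140:340,200:460,::-1],None,fx=3,fy=3,interpolation=cv2.INTER_CUBIC))
cv2.imwrite('pics/fin2c.png',cv2.resize(cv2.imread('pics/qm_3.png')[160:370,210:470],None,fx=2.8,fy=2.8,interpolation=cv2.INTER_CUBIC))
w,cc,r=fitc('top',im,np.array([577.,59])); a=np.arctan2(w[:,1]-58.96,w[:,0]-577.3);print(np.sort(np.degrees(a)).round(1))"
```

```text
24.4 [np.float64(1.7), np.float64(31.7)] 10 0.1
24.45 [np.float64(1.7), np.float64(31.7)] 10 0.08
24.5 [np.float64(1.6), np.float64(31.6)] 10 0.11
24.55 [np.float64(1.6), np.float64(31.6)] 10 0.11
t 24.6 pos [324.3  48.  168.1] xdir -75.0 shift units [-0.32 -5.38  2.27] turn units [0. 0. 0.] F [0.93 0.1  0.22] g 0.0
[-174.4 -144.4 -114.3  -84.4  -54.4  -24.4   35.7   65.6   95.6  125.5
  155.7]
```

View pics/topfin2c.png

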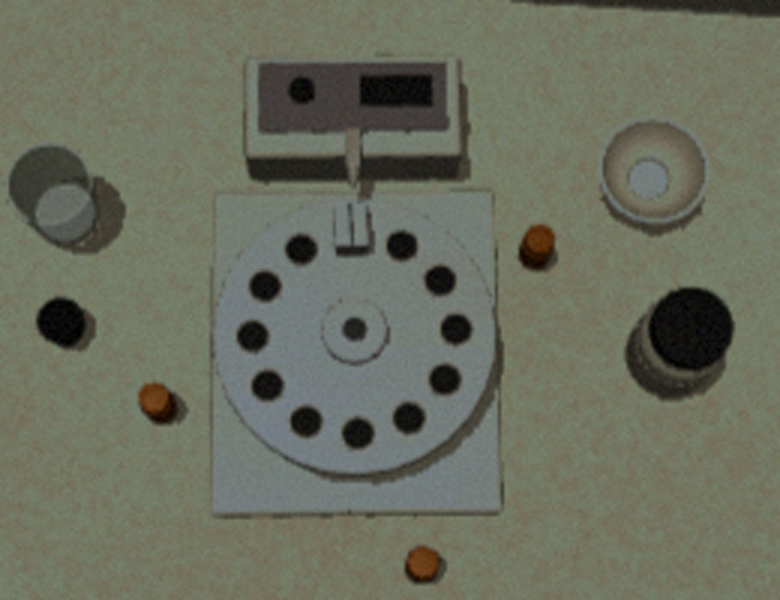

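View pics/fin2c.png

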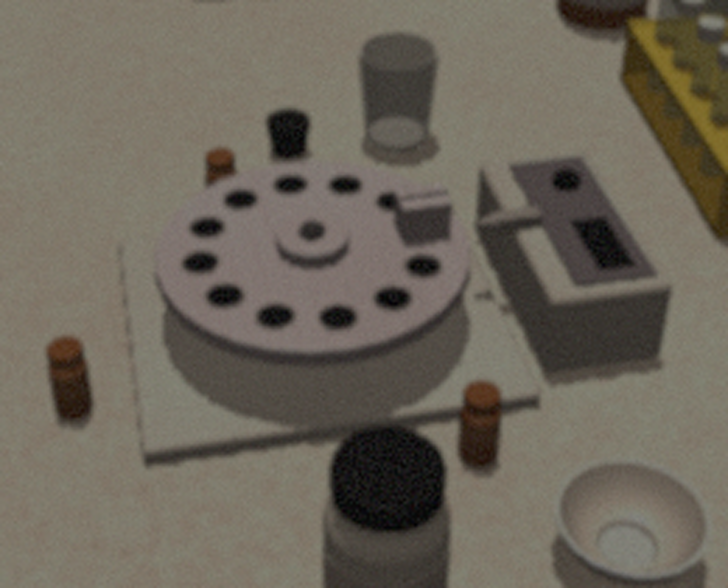

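```bash
python3 trk.py n 10 | sed -n '1p;5p;10p'; python3 -c "
from rig import *
print(close_job())"
```

```text
24.65 [np.float64(1.7), np.float64(31.7)] 10 0.12
24.85 [np.float64(1.6), np.float64(31.6)] 10 0.1
25.1 [np.float64(1.7), np.float64(31.7)] 10 0.1
the job is handed in; nothing more can be done
None
```

The carousel is parked at rest with the block about 1.6° (roughly 2.4 mm) from the pointer, and the job is handed in at about 25 s of the 64 s allowed.

- **Flick:** I pushed the block clockwise with the closed fingertip. The disc spun at about 3.6 rad/s and ran free for more than three turns. Tracking gave a bearing drag of k ≈ 0.09 1/s.
- **Brake:** I pressed on the disc at the fourth pass of the pointer, when it was turning at about 0.66 rad/s. It stopped 1.1° from the pointer, with about 25 N on the fingertip.
- **Correction:** my first lift of the finger was too quick and set the disc creeping back, to about 9.6° (about 14 mm) from the pointer. I touched it again lightly, drew it back, and released slowly.
- **Last checks:** over the last 0.7 s the angle stayed at 1.6–1.7° by the side camera, and a top picture just before that gave the same. The hand was clear, and all vials, beaker, dish, jar and stopper looked unmoved in the pictures.

**What disagreed:**
- The reported tool height did not match the cameras. The closed fingertip really sat about 34 mm higher than the reported position implied. I confirmed this by touching the disc before the flick, which pressed it with about 52 N and turned it 1.4°. After that I worked from the touched height.
- The two cameras placed the hub about 4 mm apart. I used the side camera's value for the angle tracking.

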